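Pack the garden-table caddy, each thing in its own insert

TASK

The grey caddy is going out to the garden table for supper: pack it with the wooden pepper mill, the spice jar with the brown label, the fresh tea light and the closed matchbox, each set fully down in the wooden insert cut to fit it, the mill, jar and tea light upright and the matchbox flat. Leave the other spice jar (pale and red label) and the burnt-out tea light standing where they are, and let go of everything.

Things in the scene. Friction and masses are not known exactly. Their poses are not given: they have to be found in the camera images.
- pepper_mill: Tall turned wooden pepper mill with a small metal knob on top, standing upright: 170 mm high, body 58 mm in diameter at the foot and waisted, round wooden head 49 mm in diameter from 123 to 159 mm above the foot (an easy place to grip from above), knob 12 mm wide above it. About 180 g. Origin: centre of the underside; z up the axis. Goes into the large round well.
- brown_jar: The spice jar with the dark brown and cream label; its green cap has a big tan crescent on top. Stands upright: 106 mm high, glass 44 mm in diameter, cap 45 mm in diameter over the top 21 mm. About 110 g. Origin: centre of the underside; z up. Goes into the medium round well.
- tea_light: The fresh tea light: a bare metal cup, 38 mm in diameter and 15 mm high, full of cream wax with a black wick, standing flat. About 14 g. Origin: centre of the underside; z up. Goes into the shallow round recess; grip it no lower than 6 mm above its underside, so that the fingertips clear the insert's top.
- match_box: Closed blue matchbox lying flat: 37 mm along its x, 54 mm along its y (its long way), 16 mm high. About 18 g. Origin: centre of the underside; z up. Goes into the oblong recess; grip it across its 37 mm width, no lower than 6 mm above its underside, so that the fingertips clear the insert's top when it is set down.
- white_jar: Look-alike that stays out: a spice jar of the same size, shape and green cap, but with a pale label that is dark red at the bottom, and small white flecks on top of its green cap. Stands upright, 106 mm high, 44 mm glass, 45 mm cap. Origin: centre of the underside.
- spent_light: Look-alike that stays out: a burnt-out tea light, an empty bare metal cup (no wax, a dark metal disc and a stub of wick on its floor), 38 mm in diameter and 15 mm high. Origin: centre of the underside.
- insert_large: Insert for the pepper mill: one of four light wooden squares, 85 x 85 x 36 mm, that fill a low grey caddy (188 x 188 mm, walls a little lower than the inserts) in any order; all are fixed. Central round well 72 mm wide, 30 mm deep, bevelled mouth. Origin: centre of its underside, 4 mm above the table; z up: well floor at 6 mm, top at 36 mm; x and y along the caddy's sides.
- insert_medium: Insert with the medium round well for the spice jar: same wooden square, 85 x 85 x 36 mm; well in the centre 56 mm in diameter, 30 mm deep, bevelled mouth. Origin: centre of its underside, 4 mm above the table; well floor 6 mm and top 36 mm above the origin.
- insert_small: Insert for the tea light: same wooden square, 85 x 85 x 36 mm, fixed in the caddy; shallow round recess in the centre, 48 mm wide, 5 mm deep, bevelled edge. Origin: centre of its underside, 4 mm above the table; recess floor 31 mm and top 36 mm above the origin. A thin steel handle stands 26 mm out from each of two caddy sides, below the inserts' tops.
- insert_oblong: Insert with the shallow oblong recess for the matchbox: same wooden square, 85 x 85 x 36 mm; recess in the centre 46 mm along the insert's x and 63 mm along its y, 5 mm deep, bevelled edge. Origin: centre of its underside, 4 mm above the table; recess floor 31 mm and top 36 mm above the origin.

How it is judged:
At the end, for the whole second after the job is handed in: Mill and brown-labelled jar within 12 mm of their wells' centres, fresh tea light and matchbox within 10 mm of their recesses'; within 3 mm (recess) or 4 mm (well) of its floor, tilted under 0.12 rad, released, at rest; other jar and spent tea light upright, within 20 mm of where they began (horizontal distance between pepper_mill and insert_large below 0.012 m and z of pepper_mill in the frame of insert_large below 0.01 m and angle between each of pepper_mill, brown_jar, tea_light, match_box's own z axis and vertical below 0.12 rad and linear speed of each of pepper_mill, brown_jar, tea_light, match_box below 0.02 m/s and horizontal distance between brown_jar and insert_medium below 0.012 m and z of brown_jar in the frame of insert_medium below 0.01 m and horizontal distance between tea_light and insert_small below 0.01 m and z of tea_light in the frame of insert_small below 0.034 m and horizontal distance between match_box and insert_oblong below 0.01 m and z of match_box in the frame of insert_oblong below 0.034 m and distance of each of white_jar, spent_light from where it was at the start of the episode below 0.02 m and angle between each of white_jar, spent_light's own z axis and vertical below 0.15 rad); the robot touches nothing.
It fails at once if the other spice jar or the burnt-out tea light is picked up or pushed about (moved more than 40 mm) (distance of any of white_jar, spent_light from where it was at the start of the episode above 0.04 m).
It also fails if it takes over 109 s, if anything falls off the work surface, if the arm or the gripper's body presses on something with over 40 N, if the wrist force passes 120 N, or if a joint passes its speed limit or range.

ROBOT

A 7-joint arm with a two-finger parallel gripper is mounted at the origin on a cart in front of the work surface, level with it; the furniture and walls round the work are solid. World frame = base frame: x ahead of the robot, y to its left, z up, the work surface at z = 0. Lengths are in m, angles in rad, forces in N, time in s.
With the tool pointing down it reaches from about 0.4 to 0.85 m from the base axis. Payload 10.4 kg.
Tool frame: the origin (TCP) lies on the centre line of the jaws, within the pads' length; the fingertips stand 11 mm ahead of it and the grasp point (between the pads) lies 8 mm behind it (tip_reach is the distance from the TCP to the fingertips, in m); z points along the fingers, y is the line along which they close (so a half turn about z gives the same grasp; the last joint's range is limited). The gripper opens to 85 mm and grips with 20 to 120 N. Pads are 22 mm wide; open, the fingers measure 114 mm over their backs; the gripper's body (76 mm by 85 mm) begins 54 mm behind the grasp point. The pads swing forward as they close: fully open they stand 13 mm farther back than shut.
Start: joints at [1.089, 0.332, -0.065, 1.46, 0.022, 1.35, -0.088], TCP at [0.277, -0.56, 0.242] pointing down, gripper open.
Joint ranges: [-2.6, 2.6], [-0.5, 2.12], [-1.47, 1.34], [0.16, 2.42], [-1.27, 4.41], [0.06, 2.06], [-2.6, 2.6]. Speed limits (rad/s): [2.22, 2.22, 2.79, 2.79, 3.14, 3.14, 3.14].

INTERFACE

Orientations are given as a unit quaternion [x, y, z, w].
In Python, from workcell import get_obs, camera, hand_in, tip_reach gives the robot as it stands. The module is installed in compiled form; this text tells all that it offers.
- The arm moves only by the tool move_arm, never from a script. Its argument "plan" is a list of rows, each an object with "delta_pos": the shift along the tool's x, y, z in a scale on which 1.0 is 1 m, a list of three; "turn": the turn, a rotation vector about the tool's x, y, z in a scale on which 1.0 is 2 rad, a list of three; "fingers": the closure, from 0 (fully open) to 1 (shut). A call has 1 to 12 rows; each row is the pose to reach, as a shift and turn from the pose commanded when the call began, along the tool's axes at that moment; what a row does not reach only later rows make up. A row lasts 1/8 s, in which the tool goes at most 62.5 mm and 10.7 degrees, less where a joint would pass 70% of its speed; a pose out of reach is approached as far as the arm can. A shift or turn number past 1, either way, is cut back to 1. A call with a gripper value outside its range is refused whole. The fingers move at their own pace and stop on an object; "force" is the grip in N (left out, the last holds). Time passes only in rows, so rows that repeat a pose let the fingers close. It gives the time, the measured TCP pose, the force, the opening and the grip force at its end, in the units of the state.
- get_obs(): the state, without advancing time (a new reading comes with each control period).
- camera(name): name is "side" or "top"; returns a dict with "color" (480x640x3 uint8, red, green, blue), "range_z" (480x640 float32, m along the optical axis (not along the pixel's ray), 0 where there is no reading), "fx", "fy", "cx", "cy" (pixels), "R" (3x3) and "t" (3): a world point X has camera coordinates R X + t. Camera axes: x right, y down, z forward; pixel columns grow to the right and rows downward; lengths in m; the calibration is good to about 2 mm. A picture is of the moment at which its call begins.
- hand_in(): hands the job in; it is judged then, once.
The state is a dict: "clock": time; "joint_pos": joint angles; "joint_velocities": joint speeds; "tau": joint torques, N m; "position": TCP position; "ee_rot": TCP orientation; "ft_force": force on the tool from outside, world axes, zero at the start; "torque": the same for the moment, N m; "grip_width": opening from 0.0 (shut) to 1.0 (fully open); "grasp_force": force on a finger pad.
Only numpy, scipy, OpenCV 4.12 (cv2) and the standard library are available. Lean on these libraries where they do the work, as an engineer would, in place of code of your own. Each camera call takes 0.05 s, during which the arm holds its last target. There are 200 camera calls.

## Working session

There is one attempt and no reset: what is moved stays moved. The work goes in short steps, Python scripts to look and compute and a tool call to move; the robot and the scene stay as the last step left them, time stands still between calls to the robot, and variables do not carry over. Pictures are saved under pics/ and viewed, at most 14 in all, crops included, and the job is handed in when it is done.

Besides the shell and the picture viewer there is one more tool, called after "Request:" as name([rows], argument=value, ...), one row to a line, values as JSON. move_arm: Moves the arm, as the interface text tells. Its arguments: {"type":"object","properties":{"plan":{"type":"array","items":{"type":"object","properties":{"delta_pos":{"type":"array","items":{"type":"number"}},"turn":{"type":"array","items":{"type":"number"}},"fingers":{"type":"number"}}}},"force":{"type":"number"}},"required":["plan"]}

```bash
mkdir -p pics; python3 - <<'E'
from workcell import get_obs, camera, tip_reach
import cv2,numpy as np
print(get_obs(), tip_reach)
for n in ("side","top"):
    c=camera(n); cv2.imwrite(f"pics/{n}0.png",c["color"][:,:,::-1]); np.savez(f"{n}0.npz",**c)
    print(n,c["fx"],c["cx"],c["cy"],c["R"],c["t"], -np.array(c["R"]).T@c["t"])
E
```

```text
{'clock': 0.0, 'joint_pos': array([ 1.08940768,  0.33288511, -0.06470322,  1.46095393,  0.02161156,
        1.34988924, -0.08850098]), 'joint_velocities': array([ 1.69160447e-03,  4.89422194e-04, -1.96645912e-05,  1.78655839e-04,
       -8.42450593e-06, -4.84503196e-04,  9.09180960e-04]), 'tau': array([-4.76355999e-04, -6.25447726e+01,  4.89220256e-02, -3.91604233e+01,
        1.60232565e-02,  1.00310732e-02, -1.21229823e-05]), 'position': array([ 0.27662261, -0.56004663,  0.24150164]), 'ee_rot': array([ 9.73801104e-01,  2.27400288e-01, -2.00880420e-04, -6.91224917e-04]), 'ft_force': array([-0.73142057, -0.58119185, -0.81078544]), 'torque': array([ 0.05535424, -0.01728945,  0.0093606 ]), 'grasp_force': 0.0, 'grip_width': 0.9982527714780735} 0.011
side 586.5473501710852 325.9723776453837 230.64367417479815 [[-0.83447502 -0.55095288 -0.01011787]
 [-0.28739735  0.45081238 -0.84508636]
 [ 0.47016402 -0.70229561 -0.53453406]] [0.40922025 0.17855921 1.01018594] [-0.08215156  0.85441352  0.69501718]
top 474.6288354906863 326.62489380329254 240.22587810680113 [[ 0.01088922 -0.99981135  0.01608404]
 [-0.99501412 -0.0124289  -0.09895664]
 [ 0.09913788 -0.01492629 -0.99496175]] [-0.00831003  0.48583494  1.00229101] [0.38413811 0.01269041 1.04545147]
```

View pics/top0.png

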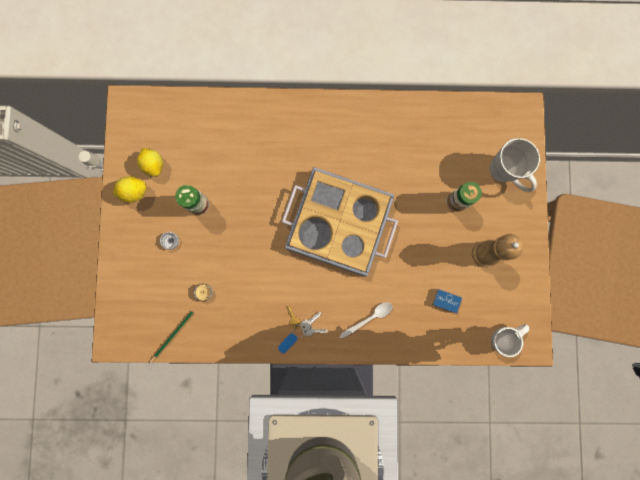

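View pics/side0.png

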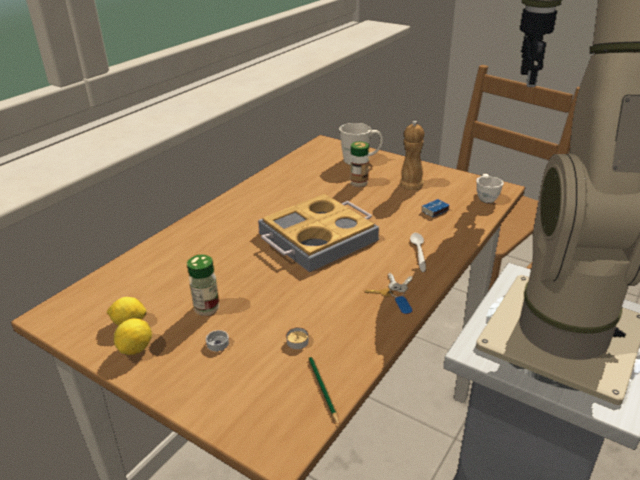

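The top view shows the fresh tea light at (203,292) and the spent one at (170,241). The white jar is at (189,196) and the brown jar, with its crescent cap, at (468,193). The mill head is at (508,246) and the matchbox at (448,301). In the caddy, the oblong recess is at (328,195), the medium well at (366,208), the large well at (316,232) and the small recess at (353,245). The side view agrees.

```bash
cat > h.py <<'E'
import numpy as np,cv2
def cloud(c):
    v,u=np.mgrid[0:480,0:640]; z=c["range_z"].astype(float)
    p=np.stack([(u-c["cx"])/c["fx"]*z,(v-c["cy"])/c["fy"]*z,z],-1)
    P=(p-c["t"])@c["R"]; P[z==0]=np.nan; return P
def plane(c,uv,h):
    uv=np.atleast_2d(uv).astype(float)
    d=np.c_[(uv[:,0]-c["cx"])/c["fx"],(uv[:,1]-c["cy"])/c["fy"],np.ones(len(uv))]@c["R"]
    o=-np.array(c["R"]).T@c["t"]; return o+d*((h-o[2])/d[:,2])[:,None]
E
python3 - <<'E'
import numpy as np,cv2
from h import *
c=dict(np.load("top0.npz")); P=cloud(c); s=dict(np.load("side0.npz")); S=cloud(s)
def near(x,y,r,zlo,zhi,Q):
    m=(np.hypot(Q[...,0]-x,Q[...,1]-y)<r)&(Q[...,2]>zlo)&(Q[...,2]<zhi); return Q[m]
print("table z",np.nanmedian(P[300:330,220:260,2]))
items={"mill":((508,246),.17,.04,.12,.165),"brown":((470,194),.106,.035,.097,.115),"white":((189,196),.106,.035,.097,.115),
"tea":((203,292),.015,.03,.007,.022),"spent":((170,241),.015,.03,.007,.022),"match":((448,301),.016,.045,.009,.024)}
for n,(uv,h,r,a,b) in items.items():
    g=plane(c,uv,h)[0]
    for nm,Q in(("top",P),("side",S)):
        q=near(g[0],g[1],r,a,b,Q)
        if len(q)<5: print(n,nm,g,len(q)); continue
        (cx,cy),rr=cv2.minEnclosingCircle(q[:,:2].astype(np.float32))
        R=cv2.minAreaRect((q[:,:2]*1000).astype(np.float32))
        print(n,nm,len(q),"circ",np.round([cx,cy,rr],4),"mean",q[:,:2].mean(0).round(4),"z",np.percentile(q[:,2],[5,50,95]).round(3),"rect",np.round(R[0],1),np.round(R[1],1),round(R[2],1))
g=plane(c,(341,221),.04)[0]
m=((P[...,2]>.035)&(P[...,2]<.046)&(np.hypot(P[...,0]-g[0],P[...,1]-g[1])<.14)).astype(np.uint8)
col=c["color"].astype(int); wood=((col[...,0]-col[...,2]>50)&(m>0)).astype(np.uint8)
w,_=cv2.findContours(wood,cv2.RETR_CCOMP,cv2.CHAIN_APPROX_NONE),0
cs,hh=w
for k,cn in enumerate(cs):
    if len(cn)<30: continue
    q=(plane(c,cn[:,0],.04)[:,:2]*1000).astype(np.float32)
    print(hh[0][k][3],len(cn),"rect",[np.round(x,1) for x in cv2.minAreaRect(q)],"ell",[np.round(x,1) for x in cv2.fitEllipse(q)])
crop=cv2.resize(c["color"][160:285,270:410,::-1],None,fx=5,fy=4.8,interpolation=cv2.INTER_CUBIC); cv2.imwrite("pics/cad.png",crop)
E
```

```text
table z -0.0007010106819507476
mill top 560 circ [ 0.4664 -0.3524  0.0251] mean [ 0.4647 -0.3465] z [0.123 0.15  0.159] rect [ 465.2 -351.1] [48.5 46.2] 31.1
mill side 370 circ [ 0.4695 -0.3455  0.0253] mean [ 0.465  -0.3387] z [0.122 0.144 0.16 ] rect [ 466.  -342.3] [47.7 35. ] 30.8
brown top 396 circ [ 0.5784 -0.2911  0.0231] mean [ 0.5781 -0.2898] z [0.101 0.104 0.107] rect [ 578.3 -290.4] [44.2 44. ] 47.1
brown side 174 circ [ 0.5826 -0.2917  0.028 ] mean [ 0.5807 -0.2841] z [0.098 0.106 0.109] rect [ 583.3 -288.6] [47.4 47.3] 87.4
white top 410 circ [0.5639 0.2811 0.0229] mean [0.5628 0.2803] z [0.101 0.105 0.107] rect [563.6 281. ] [43.7 43.7] 15.6
white side 410 circ [0.5671 0.2838 0.0256] mean [0.5643 0.2862] z [0.099 0.106 0.108] rect [566.6 283. ] [43.5 46.5] 7.3
tea top 137 circ [0.3713 0.264  0.0194] mean [0.3717 0.2642] z [0.007 0.009 0.015] rect [371.  263.7] [36.9 37.3] 8.2
tea side 332 circ [0.3746 0.2643 0.0215] mean [0.3762 0.2635] z [0.007 0.01  0.016] rect [375.3 264.8] [35.9 42.6] 35.2
spent top 60 circ [0.4823 0.3416 0.0198] mean [0.4821 0.3425] z [0.008 0.013 
[... 432 characters left out ...]
t [array([527.7, -29.9]), array([170.3, 171.2]), np.float64(71.6)] ell [array([527.4, -29.8]), array([199.1, 199.8]), np.float64(113.1)]
0 66 rect [array([472.7, -57.6]), array([49.6, 50. ]), np.float64(45.5)] ell [array([473.2, -57.3]), array([49.6, 49.9]), np.float64(68.2)]
0 108 rect [array([500.1,  24.1]), array([75.6, 74.1]), np.float64(45.8)] ell [array([499.7,  24.3]), array([73.6, 74.9]), np.float64(153.3)]
0 78 rect [array([554.4, -83.5]), array([57.8, 60. ]), np.float64(45.6)] ell [array([554. , -83.7]), array([58.2, 58.9]), np.float64(172.8)]
0 94 rect [array([581.5,  -2.7]), array([66.6, 51.7]), np.float64(72.3)] ell [array([581.1,  -3.1]), array([55.4, 76.2]), np.float64(160.8)]
```

View pics/cad.png

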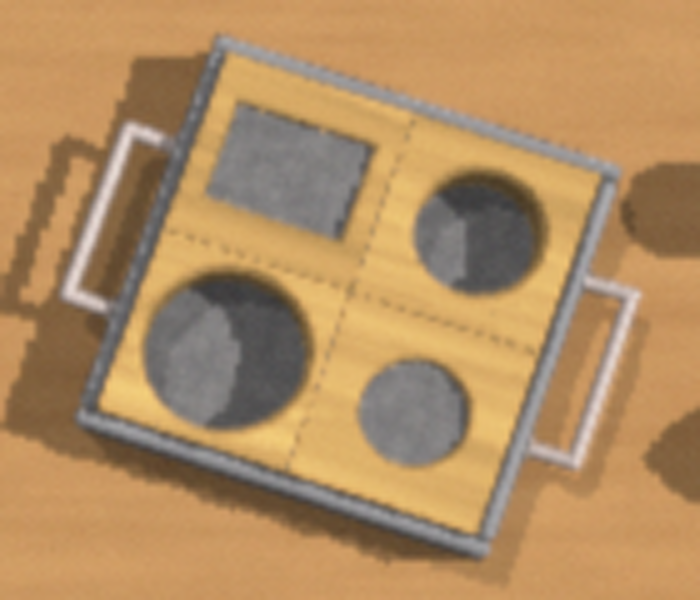

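The crop shows all four wells empty and the caddy turned about 71.6°. The oblong is top-left, the medium top-right, the large bottom-left and the small bottom-right. Next I'll check fingertip height and work out the first move.

```bash
cat >> h.py <<'E'
from scipy.spatial.transform import Rotation as Rn
def rel(x,y,z,psi):
    from workcell import get_obs
    o=get_obs(); A=Rn.from_quat(o["ee_rot"]); p=np.degrees(psi) if 0 else psi
    ex=A.as_matrix()[:,0]; 
    c,s=np.cos(np.radians(psi)),np.sin(np.radians(psi))
    B=Rn.from_matrix(np.array([[c,s,0],[s,-c,0],[0,0,-1]]))
    print("pos",o["position"].round(4),"psi",np.degrees(np.arctan2(ex[1],ex[0])).round(2),"q",o["joint_pos"].round(2),"t",o["clock"],"f",o["ft_force"].round(1))
    print("delta",A.inv().apply(np.array([x,y,z])-o["position"]).round(4),"turn",(A.inv()*B).as_rotvec().round(4))
E
python3 - <<'E'
from h import *
s=dict(np.load("side0.npz")); S=cloud(s)
m=(np.hypot(S[...,0]-.277,S[...,1]+.56)<.09)&(S[...,2]<.32)&(S[...,2]>.15)
q=S[m]; print(len(q)); 
if len(q): print(np.sort(q[:,2])[:12].round(4)); k=np.argsort(q[:,2])[:6]; print(q[k].round(3))
rel(.3595,-.265,.12,70.5)
E
```

```text
577
[0.2443 0.2449 0.245  0.2455 0.2455 0.2455 0.2457 0.2458 0.246  0.2462
 0.2463 0.2463]
[[ 0.299 -0.603  0.244]
 [ 0.266 -0.514  0.245]
 [ 0.302 -0.598  0.245]
 [ 0.295 -0.6    0.245]
 [ 0.3   -0.598  0.246]
 [ 0.304 -0.595  0.246]]
pos [ 0.2766 -0.5601  0.2416] psi 26.29 q [ 1.09  0.33 -0.06  1.46  0.02  1.35 -0.09] t 0.1 f [-0.9  0.5  0.1]
delta [ 0.205  -0.2277  0.1219] turn [-1.200e-03 -4.000e-04 -7.716e-01]
```

Careful with the scale: turns go in shares of 2 rad. That gives: -0.77 rad / 2 = -0.385.

Request:
move_arm([
  {"delta_pos": [0.205, -0.228, 0.02], "turn": [0, 0, -0.385], "fingers": 0.3},
  {"delta_pos": [0.205, -0.228, 0.04], "turn": [0, 0, -0.385], "fingers": 0.3},
  {"delta_pos": [0.205, -0.228, 0.08], "turn": [0, 0, -0.385], "fingers": 0.3},
  {"delta_pos": [0.205, -0.228, 0.12], "turn": [0, 0, -0.385], "fingers": 0.3},
  {"delta_pos": [0.205, -0.228, 0.12], "turn": [0, 0, -0.385], "fingers": 0.3},
  {"delta_pos": [0.205, -0.228, 0.12], "turn": [0, 0, -0.385], "fingers": 0.3},
  {"delta_pos": [0.205, -0.228, 0.12], "turn": [0, 0, -0.385], "fingers": 0.3},
  {"delta_pos": [0.205, -0.228, 0.12], "turn": [0, 0, -0.385], "fingers": 0.3},
  {"delta_pos": [0.205, -0.228, 0.12], "turn": [0, 0, -0.385], "fingers": 0.3},
], force=25)

```text
clock: 1.23
position: [0.3596, -0.2664, 0.1229]
ee_rot: [0.818, 0.576, 0.0, 0.001]
ft_force: [0.4, 0.7, 0.2]
grip_width: 0.697
grasp_force: 0.0
```

```bash
python3 - <<'E'
from h import *
from workcell import camera
rel(.3595,-.265,.019,70.5)
c=camera("side"); im=c["color"][120:300,340:580,::-1]; cv2.imwrite("pics/s1.png",cv2.resize(im,None,fx=3,fy=3,interpolation=cv2.INTER_CUBIC))
E
```

```text
pos [ 0.3596 -0.2664  0.1229] psi 70.3 q [ 0.88  0.07 -0.35  2.04  0.03  1.03  0.17] t 1.225 f [0.4 0.7 0.2]
delta [ 0.0014 -0.0007  0.1039] turn [ 0.0011  0.0005 -0.0034]
```

View pics/s1.png

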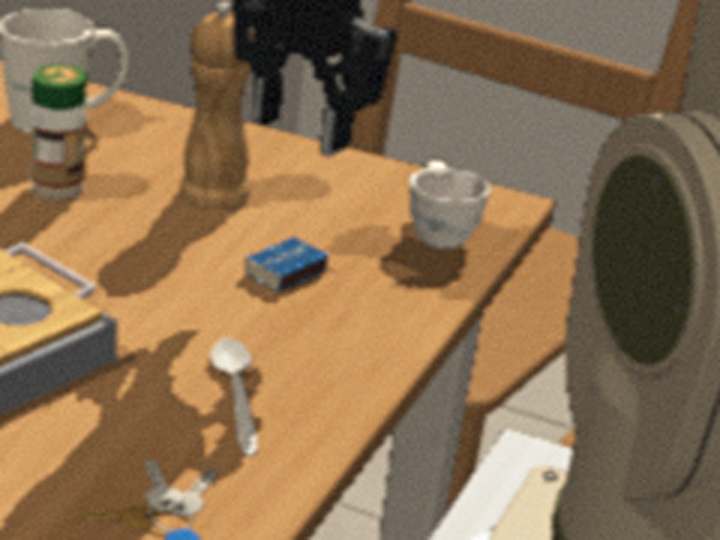

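The crop shows the open gripper above the matchbox, which is at crop (287,265), with the fingers on both sides of it. I'll go down and grip.

Request:
move_arm([
  {"delta_pos": [0.001, -0.001, 0.05], "turn": [0, 0, 0], "fingers": 0.3},
  {"delta_pos": [0.001, -0.001, 0.09], "turn": [0, 0, 0], "fingers": 0.3},
  {"delta_pos": [0.001, -0.001, 0.104], "turn": [0, 0, 0], "fingers": 0.3},
  {"delta_pos": [0.001, -0.001, 0.104], "turn": [0, 0, 0], "fingers": 0.3},
  {"delta_pos": [0.001, -0.001, 0.104], "turn": [0, 0, 0], "fingers": 0.65},
  {"delta_pos": [0.001, -0.001, 0.104], "turn": [0, 0, 0], "fingers": 0.65},
  {"delta_pos": [0.001, -0.001, 0.104], "turn": [0, 0, 0], "fingers": 0.65},
  {"delta_pos": [0.001, -0.001, 0.104], "turn": [0, 0, 0], "fingers": 0.65},
  {"delta_pos": [0.001, -0.001, 0.08], "turn": [0, 0, 0], "fingers": 0.65},
  {"delta_pos": [0.001, -0.001, 0.03], "turn": [0, 0, 0], "fingers": 0.65},
  {"delta_pos": [0.001, -0.001, -0.01], "turn": [0, 0, 0], "fingers": 0.65},
  {"delta_pos": [0.001, -0.001, -0.01], "turn": [0, 0, 0], "fingers": 0.65},
], force=25)

```text
clock: 2.78
position: [0.361, -0.2652, 0.1363]
ee_rot: [0.817, 0.576, 0.001, 0.004]
ft_force: [-0.4, -0.8, -0.3]
grip_width: 0.427
grasp_force: 25.6
```

```bash
python3 - <<'E'
from h import *
rel(.583,-.003,.12,71.6)
E
```

```text
pos [ 0.361  -0.2652  0.1363] psi 70.4 q [ 0.89  0.05 -0.36  2.03  0.02  1.06  0.17] t 2.775 f [-0.4 -0.8 -0.3]
delta [0.3216 0.1211 0.0162] turn [ 0.007   0.0029 -0.0209]
```

Converted, -0.02 rad / 2 = -0.01.

Request:
move_arm([
  {"delta_pos": [0.04, 0.015, 0], "turn": [0.0035, 0.0015, -0.01], "fingers": 0.65},
  {"delta_pos": [0.09, 0.034, 0], "turn": [0.0035, 0.0015, -0.01], "fingers": 0.65},
  {"delta_pos": [0.145, 0.055, 0], "turn": [0.0035, 0.0015, -0.01], "fingers": 0.65},
  {"delta_pos": [0.2, 0.076, 0], "turn": [0.0035, 0.0015, -0.01], "fingers": 0.65},
  {"delta_pos": [0.255, 0.096, 0], "turn": [0.0035, 0.0015, -0.01], "fingers": 0.65},
  {"delta_pos": [0.3, 0.113, 0], "turn": [0.0035, 0.0015, -0.01], "fingers": 0.65},
  {"delta_pos": [0.322, 0.121, 0.016], "turn": [0.0035, 0.0015, -0.01], "fingers": 0.65},
  {"delta_pos": [0.322, 0.121, 0.036], "turn": [0.0035, 0.0015, -0.01], "fingers": 0.65},
  {"delta_pos": [0.322, 0.121, 0.046], "turn": [0.0035, 0.0015, -0.01], "fingers": 0.65},
  {"delta_pos": [0.322, 0.121, 0.046], "turn": [0.0035, 0.0015, -0.01], "fingers": 0.65},
  {"delta_pos": [0.322, 0.121, 0.046], "turn": [0.0035, 0.0015, -0.01], "fingers": 0.65},
])

```text
clock: 4.15
position: [0.5812, -0.0019, 0.087]
ee_rot: [0.812, 0.584, -0.001, -0.003]
ft_force: [0.2, 0.4, -0.2]
grip_width: 0.429
grasp_force: 25.6
```

```bash
python3 - <<'E'
from h import *
from workcell import camera
rel(.583,-.003,.0545,71.6)
for n,sl in (("side",(slice(160,290),slice(240,400))),):
    c=camera(n); cv2.imwrite("pics/s2.png",cv2.resize(c["color"][sl][:,:,::-1],None,fx=4,fy=4,interpolation=cv2.INTER_CUBIC))
E
```

```text
pos [ 0.5812 -0.0019  0.087 ] psi 71.49 q [ 0.39  0.44 -0.56  1.72  0.25  1.06 -0.58] t 4.15 f [ 0.2  0.4 -0.2]
delta [-0.0005  0.0023  0.0325] turn [-0.006  -0.0029 -0.002 ]
```

View pics/s2.png

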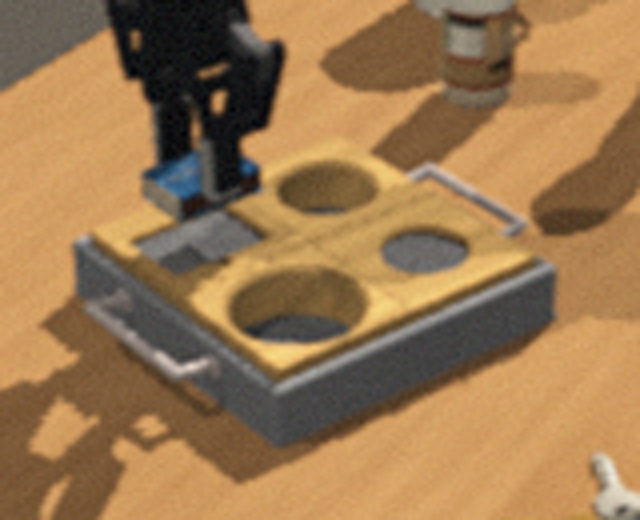

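The matchbox is held about 32 mm above its recess and lined up with it. I'll lower it and check before releasing.

Converted, -0.006 rad / 2 = -0.003.

Request:
move_arm([
  {"delta_pos": [-0.0005, 0.002, 0.015], "turn": [-0.003, -0.0015, -0.001], "fingers": 0.65},
  {"delta_pos": [-0.0005, 0.002, 0.025], "turn": [-0.003, -0.0015, -0.001], "fingers": 0.65},
  {"delta_pos": [-0.0005, 0.002, 0.031], "turn": [-0.003, -0.0015, -0.001], "fingers": 0.65},
  {"delta_pos": [-0.0005, 0.002, 0.033], "turn": [-0.003, -0.0015, -0.001], "fingers": 0.65},
  {"delta_pos": [-0.0005, 0.002, 0.033], "turn": [-0.003, -0.0015, -0.001], "fingers": 0.65},
])

```text
clock: 4.82
position: [0.5822, -0.002, 0.0543]
ee_rot: [0.811, 0.585, -0.001, -0.0]
ft_force: [-9.6, -1.3, 17.5]
grip_width: 0.426
grasp_force: 28.4
```

Request:
move_arm([
  {"delta_pos": [0, 0, -0.001], "turn": [0, 0, 0], "fingers": 0.35},
  {"delta_pos": [0, 0, -0.001], "turn": [0, 0, 0], "fingers": 0.35},
  {"delta_pos": [0, 0, -0.001], "turn": [0, 0, 0], "fingers": 0.35},
  {"delta_pos": [0, 0, -0.03], "turn": [0, 0, 0], "fingers": 0.35},
  {"delta_pos": [0, 0, -0.08], "turn": [0, 0, 0], "fingers": 0.35},
  {"delta_pos": [0, 0, -0.13], "turn": [0, 0, 0], "fingers": 0.35},
])

```text
clock: 5.58
position: [0.5824, -0.0021, 0.1844]
ee_rot: [0.811, 0.585, -0.0, -0.001]
ft_force: [0.8, -0.8, -0.2]
grip_width: 0.651
grasp_force: 0.0
```

```bash
python3 - <<'E'
from h import *
from workcell import camera
rel(.373,.264,.12,20)
c=camera("side"); sl=(slice(160,290),slice(240,400)); cv2.imwrite("pics/s3.png",cv2.resize(c["color"][sl][:,:,::-1],None,fx=4,fy=4,interpolation=cv2.INTER_CUBIC))
S=cloud(c); m=(np.hypot(S[...,0]-.583,S[...,1]+.003)<.035)&(S[...,2]>.045)&(S[...,2]<.07)
q=S[m]; print(np.percentile(q[:,2],[10,50,90]),[np.round(x,1) for x in cv2.minAreaRect((q[:,:2]*1000).astype(np.float32))])
u,v=(0,0); w=q[q[:,2]>.047]; A=np.c_[w[:,:2],np.ones(len(w))]; print(np.linalg.lstsq(A,w[:,2],rcond=None)[0])
E
```

```text
pos [ 0.5824 -0.0021  0.1844] psi 71.67 q [ 0.41  0.34 -0.59  1.63  0.19  1.24 -0.54] t 5.575 f [ 0.8 -0.8 -0.2]
delta [ 0.1867 -0.2823  0.0649] turn [-1.600e-03  7.000e-04  9.018e-01]
[0.0472529  0.05193898 0.05398527] [array([585. ,  -1.8]), array([56.1, 45.9]), np.float64(71.3)]
[ 0.032477   -0.0191082   0.03296817]
```

View pics/s3.png

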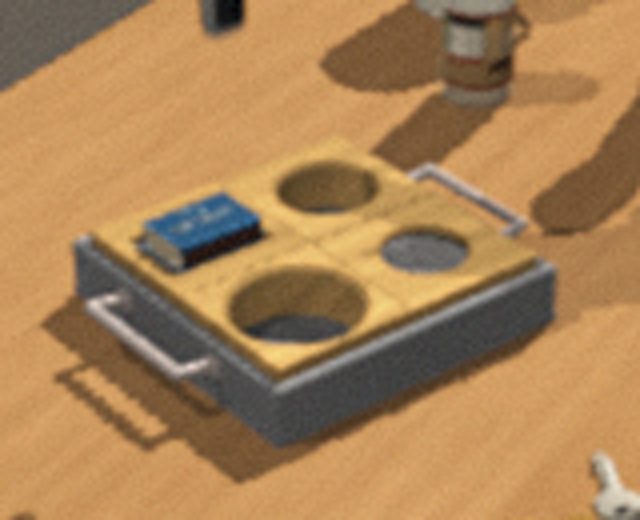

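The crop shows the matchbox seated in its recess, with its top at 0.052 m as expected. Tea light next.

Converted, 0.9 rad / 2 = 0.45.

Request:
move_arm([
  {"delta_pos": [0.03, -0.045, 0], "turn": [0, 0, 0.075], "fingers": 0.35},
  {"delta_pos": [0.06, -0.09, 0], "turn": [0, 0, 0.15], "fingers": 0.35},
  {"delta_pos": [0.09, -0.136, 0.01], "turn": [0, 0, 0.225], "fingers": 0.35},
  {"delta_pos": [0.12, -0.182, 0.02], "turn": [0, 0, 0.3], "fingers": 0.35},
  {"delta_pos": [0.15, -0.228, 0.03], "turn": [0, 0, 0.375], "fingers": 0.35},
  {"delta_pos": [0.187, -0.282, 0.05], "turn": [0, 0, 0.45], "fingers": 0.35},
  {"delta_pos": [0.187, -0.282, 0.065], "turn": [0, 0, 0.45], "fingers": 0.35},
  {"delta_pos": [0.187, -0.282, 0.115], "turn": [0, 0, 0.45], "fingers": 0.35},
  {"delta_pos": [0.187, -0.282, 0.13], "turn": [0, 0, 0.45], "fingers": 0.35},
  {"delta_pos": [0.187, -0.282, 0.13], "turn": [0, 0, 0.45], "fingers": 0.35},
  {"delta_pos": [0.187, -0.282, 0.13], "turn": [0, 0, 0.45], "fingers": 0.35},
])

```text
clock: 7.0
position: [0.3747, 0.2646, 0.0549]
ee_rot: [0.985, 0.174, 0.001, -0.001]
ft_force: [0.0, -0.0, 0.8]
grip_width: 0.648
grasp_force: 0.0
```

```bash
python3 - <<'E'
from h import *
from workcell import camera
rel(.373,.264,.0185,20)
c=camera("side"); sl=(slice(240,400),slice(190,400)); cv2.imwrite("pics/s4.png",cv2.resize(c["color"][sl][:,:,::-1],None,fx=3,fy=3,interpolation=cv2.INTER_CUBIC))
E
```

```text
pos [0.3747 0.2646 0.0549] psi 20.07 q [-0.03  0.26 -0.74  2.05  0.22  0.91 -2.11] t 7.0 f [ 0.  -0.   0.8]
delta [-0.0018  0.0001  0.0364] turn [-0.0009 -0.0012  0.0013]
```

View pics/s4.png

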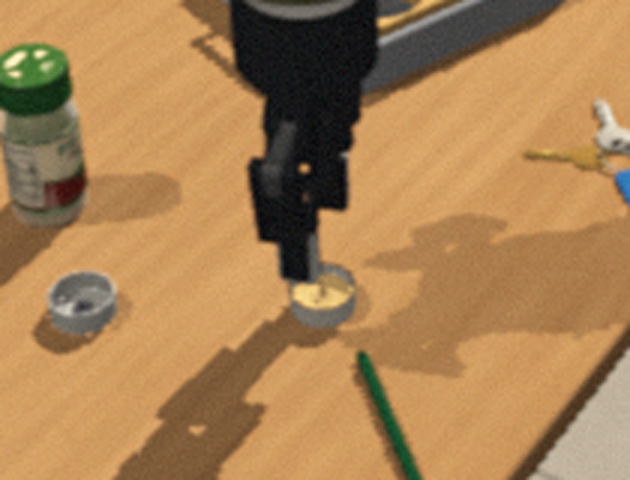

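The crop shows the gripper standing over the fresh tea light, which is at crop (322,297). The spent light and the white jar are well clear.

Request:
move_arm([
  {"delta_pos": [-0.002, 0, 0.02], "turn": [0, 0, 0], "fingers": 0.35},
  {"delta_pos": [-0.002, 0, 0.034], "turn": [0, 0, 0], "fingers": 0.35},
  {"delta_pos": [-0.002, 0, 0.0365], "turn": [0, 0, 0], "fingers": 0.35},
  {"delta_pos": [-0.002, 0, 0.0365], "turn": [0, 0, 0], "fingers": 0.65},
  {"delta_pos": [-0.002, 0, 0.0365], "turn": [0, 0, 0], "fingers": 0.65},
  {"delta_pos": [-0.002, 0, 0.0365], "turn": [0, 0, 0], "fingers": 0.65},
  {"delta_pos": [-0.002, 0, 0.0365], "turn": [0, 0, 0], "fingers": 0.65},
  {"delta_pos": [-0.002, 0, 0.02], "turn": [0, 0, 0], "fingers": 0.65},
  {"delta_pos": [-0.002, 0, -0.02], "turn": [0, 0, 0], "fingers": 0.65},
  {"delta_pos": [-0.002, 0, -0.07], "turn": [0, 0, 0], "fingers": 0.65},
  {"delta_pos": [-0.002, 0, -0.09], "turn": [0, 0, 0], "fingers": 0.65},
  {"delta_pos": [-0.002, 0, -0.09], "turn": [0, 0, 0], "fingers": 0.65},
], force=25)

```text
clock: 8.55
position: [0.3728, 0.264, 0.1458]
ee_rot: [0.985, 0.174, 0.002, -0.001]
ft_force: [-0.3, 0.1, -0.4]
grip_width: 0.418
grasp_force: 25.2
```

```bash
python3 - <<'E'
from h import *
rel(.475,-.0568,.085,40)
E
```

```text
pos [0.3728 0.264  0.1458] psi 20.1 q [ 0.04  0.1  -0.78  1.98  0.08  1.09 -2.  ] t 8.55 f [-0.3  0.1 -0.4]
delta [-0.0145  0.3364  0.0606] turn [ 1.000e-04 -3.400e-03 -3.474e-01]
```

Converted, -0.35 rad / 2 = -0.175.

Request:
move_arm([
  {"delta_pos": [-0.002, 0.045, 0], "turn": [0, -0.0015, -0.035], "fingers": 0.65},
  {"delta_pos": [-0.004, 0.095, 0], "turn": [0, -0.0015, -0.07], "fingers": 0.65},
  {"delta_pos": [-0.006, 0.15, 0], "turn": [0, -0.0015, -0.105], "fingers": 0.65},
  {"delta_pos": [-0.009, 0.205, 0], "turn": [0, -0.0015, -0.14], "fingers": 0.65},
  {"delta_pos": [-0.011, 0.26, 0], "turn": [0, -0.0015, -0.175], "fingers": 0.65},
  {"delta_pos": [-0.013, 0.31, 0.02], "turn": [0, -0.0015, -0.175], "fingers": 0.65},
  {"delta_pos": [-0.0145, 0.336, 0.05], "turn": [0, -0.0015, -0.175], "fingers": 0.65},
  {"delta_pos": [-0.0145, 0.336, 0.06], "turn": [0, -0.0015, -0.175], "fingers": 0.65},
  {"delta_pos": [-0.0145, 0.336, 0.06], "turn": [0, -0.0015, -0.175], "fingers": 0.65},
  {"delta_pos": [-0.0145, 0.336, 0.06], "turn": [0, -0.0015, -0.175], "fingers": 0.65},
])

```text
clock: 9.8
position: [0.474, -0.0558, 0.0841]
ee_rot: [0.939, 0.344, -0.001, 0.0]
ft_force: [0.3, 0.6, 0.6]
grip_width: 0.416
grasp_force: 25.2
```

```bash
python3 - <<'E'
from h import *
from workcell import camera
rel(.475,-.0568,.054,40)
c=camera("side"); sl=(slice(140,290),slice(240,420)); cv2.imwrite("pics/s5.png",cv2.resize(c["color"][sl][:,:,::-1],None,fx=4,fy=4,interpolation=cv2.INTER_CUBIC))
E
```

```text
pos [ 0.474  -0.0558  0.0841] psi 40.26 q [ 0.44  0.2  -0.46  2.    0.11  0.97 -0.94] t 9.8 f [0.3 0.6 0.6]
delta [0.0002 0.0014 0.0301] turn [-0.0008  0.0026  0.0046]
```

View pics/s5.png

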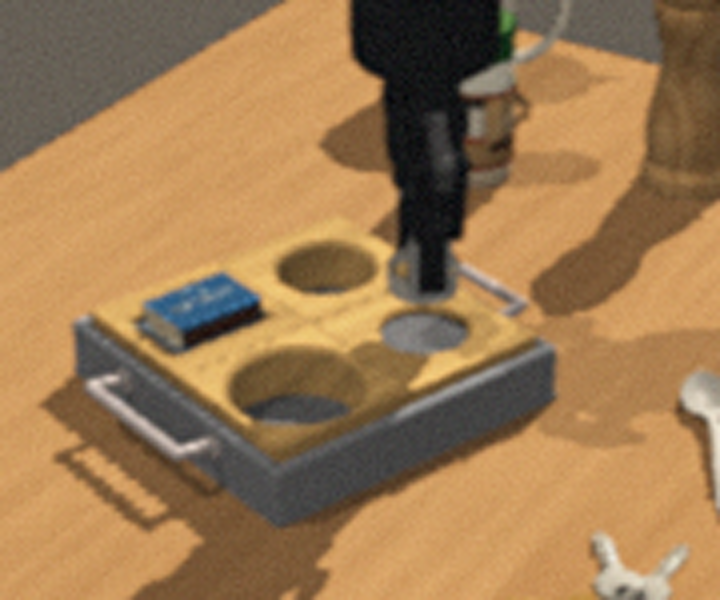

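The tea light is held level above its recess at crop (424,275). I'll lower it, release and rise.

Request:
move_arm([
  {"delta_pos": [0, 0.001, 0.015], "turn": [0, 0, 0], "fingers": 0.65},
  {"delta_pos": [0, 0.001, 0.025], "turn": [0, 0, 0], "fingers": 0.65},
  {"delta_pos": [0, 0.001, 0.029], "turn": [0, 0, 0], "fingers": 0.65},
  {"delta_pos": [0, 0.001, 0.0295], "turn": [0, 0, 0], "fingers": 0.65},
  {"delta_pos": [0, 0.001, 0.0295], "turn": [0, 0, 0], "fingers": 0.4},
  {"delta_pos": [0, 0.001, 0.0295], "turn": [0, 0, 0], "fingers": 0.4},
  {"delta_pos": [0, 0.001, 0.0295], "turn": [0, 0, 0], "fingers": 0.4},
  {"delta_pos": [0, 0.001, -0.01], "turn": [0, 0, 0], "fingers": 0.4},
  {"delta_pos": [0, 0.001, -0.06], "turn": [0, 0, 0], "fingers": 0.3},
  {"delta_pos": [0, 0.001, -0.11], "turn": [0, 0, 0], "fingers": 0.25},
  {"delta_pos": [0, 0.001, -0.16], "turn": [0, 0, 0], "fingers": 0.25},
  {"delta_pos": [0, 0.001, -0.16], "turn": [0, 0, 0], "fingers": 0.25},
])

```text
clock: 11.35
position: [0.4768, -0.0577, 0.2473]
ee_rot: [0.939, 0.343, 0.001, 0.002]
ft_force: [0.1, -0.7, -1.1]
grip_width: 0.75
grasp_force: 0.0
```

```bash
python3 - <<'E'
from h import *
from workcell import camera
rel(.5795,-.291,.17,40)
c=camera("side"); S=cloud(c)
for n,x,y,r in (("tea",.475,-.0568,.025),("match",.583,-.003,.03)):
    q=S[(np.hypot(S[...,0]-x,S[...,1]-y)<r+.005)&(S[...,2]>.043)&(S[...,2]<.08)]
    print(n,len(q),np.percentile(q[:,2],[10,50,90,98]).round(4),np.round(cv2.minEnclosingCircle(q[:,:2].astype(np.float32))[0],4))
sl=(slice(140,290),slice(240,420)); cv2.imwrite("pics/s6.png",cv2.resize(c["color"][sl][:,:,::-1],None,fx=4,fy=4,interpolation=cv2.INTER_CUBIC))
E
```

```text
pos [ 0.4768 -0.0577  0.2473] psi 40.15 q [ 0.48  0.03 -0.46  1.8   0.02  1.31 -0.86] t 11.35 f [ 0.1 -0.7 -1.1]
delta [-0.072   0.2443  0.0783] turn [ 0.0043 -0.0009  0.0026]
tea 173 [0.0435 0.0461 0.0512 0.0522] [ 0.4712 -0.0577]
match 332 [0.0447 0.0515 0.0539 0.0546] [ 0.5843 -0.0025]
```

View pics/s6.png

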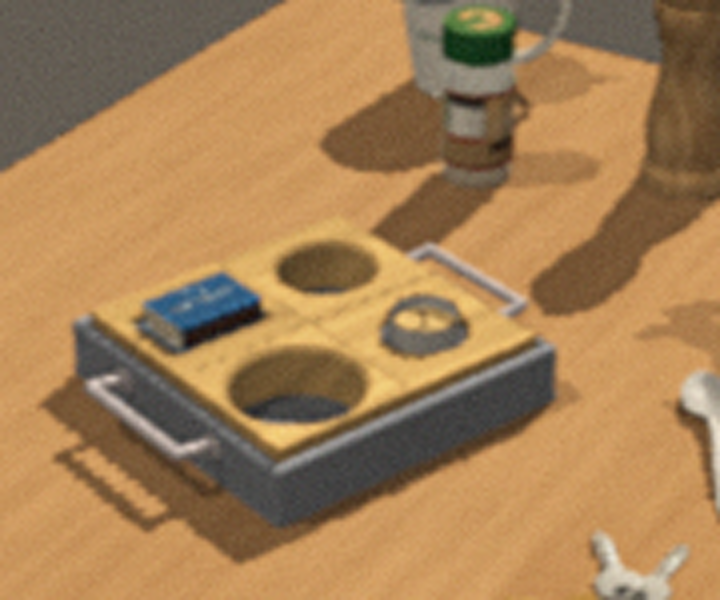

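Both small items are seated: the tea light is at crop (425,325) and the matchbox at (203,310). Now the brown jar, at crop (478,95) with its brown label and crescent cap.

Converted, 0.004 rad / 2 = 0.002.

Request:
move_arm([
  {"delta_pos": [-0.014, 0.049, 0], "turn": [0.002, 0, 0], "fingers": 0.25},
  {"delta_pos": [-0.03, 0.1, 0], "turn": [0.002, 0, 0], "fingers": 0.25},
  {"delta_pos": [-0.046, 0.155, 0.02], "turn": [0.002, 0, 0], "fingers": 0.25},
  {"delta_pos": [-0.062, 0.21, 0.04], "turn": [0.002, 0, 0], "fingers": 0.25},
  {"delta_pos": [-0.0715, 0.244, 0.078], "turn": [0.002, 0, 0], "fingers": 0.25},
  {"delta_pos": [-0.0715, 0.244, 0.1], "turn": [0.002, 0, 0], "fingers": 0.25},
  {"delta_pos": [-0.0715, 0.244, 0.1], "turn": [0.002, 0, 0], "fingers": 0.25},
  {"delta_pos": [-0.0715, 0.244, 0.1], "turn": [0.002, 0, 0], "fingers": 0.25},
])

```text
clock: 12.4
position: [0.5775, -0.2898, 0.1438]
ee_rot: [0.939, 0.344, -0.002, -0.002]
ft_force: [0.3, -0.4, -0.0]
grip_width: 0.751
grasp_force: 0.0
```

```bash
python3 - <<'E'
from h import *
from workcell import camera
rel(.580,-.291,.09,40)
c=camera("side"); sl=(slice(80,230),slice(300,480)); cv2.imwrite("pics/s7.png",cv2.resize(c["color"][sl][:,:,::-1],None,fx=4,fy=4,interpolation=cv2.INTER_CUBIC))
E
```

```text
pos [ 0.5775 -0.2898  0.1438] psi 40.2 q [ 0.62  0.47 -0.3   1.5   0.14  1.2  -0.57] t 12.4 f [ 0.3 -0.4 -0. ]
delta [0.0013 0.0028 0.0538] turn [-0.0051  0.0031  0.0035]
```

View pics/s7.png

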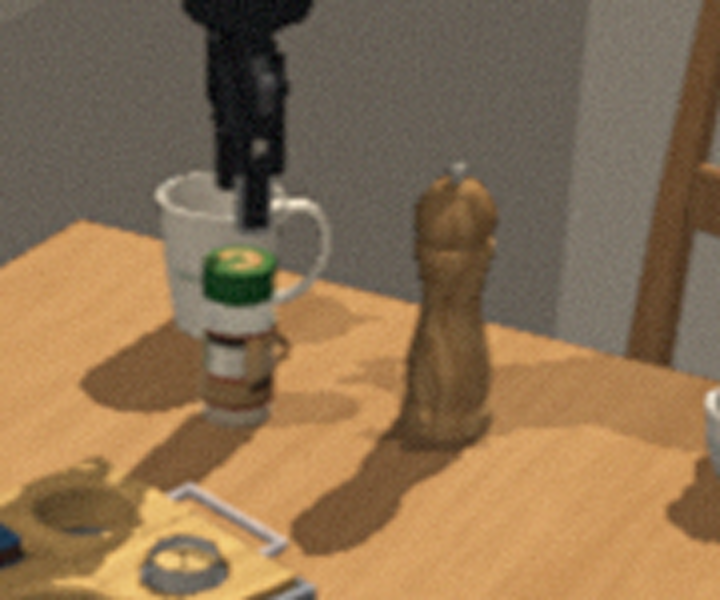

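The crop shows the gripper over the brown jar's cap at crop (238,275), with clear space around it.

Converted, -0.005 rad / 2 = -0.0025.

Request:
move_arm([
  {"delta_pos": [0.001, 0.003, 0.005], "turn": [-0.0025, 0.0015, 0.0015], "fingers": 0.25},
  {"delta_pos": [0.001, 0.003, 0.03], "turn": [-0.0025, 0.0015, 0.0015], "fingers": 0.25},
  {"delta_pos": [0.001, 0.003, 0.05], "turn": [-0.0025, 0.0015, 0.0015], "fingers": 0.25},
  {"delta_pos": [0.001, 0.003, 0.054], "turn": [-0.0025, 0.0015, 0.0015], "fingers": 0.25},
  {"delta_pos": [0.001, 0.003, 0.054], "turn": [-0.0025, 0.0015, 0.0015], "fingers": 0.55},
  {"delta_pos": [0.001, 0.003, 0.054], "turn": [-0.0025, 0.0015, 0.0015], "fingers": 0.55},
  {"delta_pos": [0.001, 0.003, 0.054], "turn": [-0.0025, 0.0015, 0.0015], "fingers": 0.55},
  {"delta_pos": [0.001, 0.003, 0.054], "turn": [-0.0025, 0.0015, 0.0015], "fingers": 0.55},
  {"delta_pos": [0.001, 0.003, 0.04], "turn": [-0.0025, 0.0015, 0.0015], "fingers": 0.55},
  {"delta_pos": [0.001, 0.003, 0], "turn": [-0.0025, 0.0015, 0.0015], "fingers": 0.55},
  {"delta_pos": [0.001, 0.003, -0.026], "turn": [-0.0025, 0.0015, 0.0015], "fingers": 0.55},
  {"delta_pos": [0.001, 0.003, -0.026], "turn": [-0.0025, 0.0015, 0.0015], "fingers": 0.55},
], force=35)

```text
clock: 13.95
position: [0.5814, -0.2925, 0.1724]
ee_rot: [0.94, 0.342, 0.001, 0.002]
ft_force: [0.4, 0.6, -1.8]
grip_width: 0.518
grasp_force: 36.0
```

```bash
python3 - <<'E'
from h import *
rel(.556,-.0836,.17,40)
E
```

```text
pos [ 0.5814 -0.2925  0.1724] psi 39.98 q [ 0.62  0.45 -0.3   1.47  0.13  1.24 -0.57] t 13.95 f [ 0.4  0.6 -1.8]
delta [ 0.1148 -0.1764  0.0019] turn [ 0.0041 -0.0016 -0.0004]
```

Converted, 0.002 rad / 2 = 0.001.

Request:
move_arm([
  {"delta_pos": [0.02, -0.03, 0], "turn": [0.001, 0, 0], "fingers": 0.55},
  {"delta_pos": [0.045, -0.07, 0], "turn": [0.002, -0.0005, 0], "fingers": 0.55},
  {"delta_pos": [0.07, -0.11, 0], "turn": [0.002, -0.0005, 0], "fingers": 0.55},
  {"delta_pos": [0.095, -0.145, 0], "turn": [0.002, -0.0005, 0], "fingers": 0.55},
  {"delta_pos": [0.11, -0.168, 0], "turn": [0.002, -0.0005, 0], "fingers": 0.55},
  {"delta_pos": [0.115, -0.176, 0.01], "turn": [0.002, -0.0005, 0], "fingers": 0.55},
  {"delta_pos": [0.115, -0.176, 0.02], "turn": [0.002, -0.0005, 0], "fingers": 0.55},
  {"delta_pos": [0.115, -0.176, 0.02], "turn": [0.002, -0.0005, 0], "fingers": 0.55},
  {"delta_pos": [0.115, -0.176, 0.02], "turn": [0.002, -0.0005, 0], "fingers": 0.55},
])

```text
clock: 15.08
position: [0.5551, -0.0846, 0.1491]
ee_rot: [0.94, 0.341, -0.002, -0.002]
ft_force: [0.1, -0.4, -1.3]
grip_width: 0.516
grasp_force: 36.1
```

```bash
python3 - <<'E'
from h import *
from workcell import camera
rel(.556,-.0836,.1005,40)
c=camera("side"); sl=(slice(110,260),slice(240,420)); cv2.imwrite("pics/s8.png",cv2.resize(c["color"][sl][:,:,::-1],None,fx=4,fy=4,interpolation=cv2.INTER_CUBIC))
E
```

```text
pos [ 0.5551 -0.0846  0.1491] psi 39.88 q [ 0.42  0.3  -0.41  1.73  0.12  1.15 -0.9 ] t 15.075 f [ 0.1 -0.4 -1.3]
delta [0.0014 0.     0.0485] turn [-0.0045  0.0017 -0.0021]
```

View pics/s8.png

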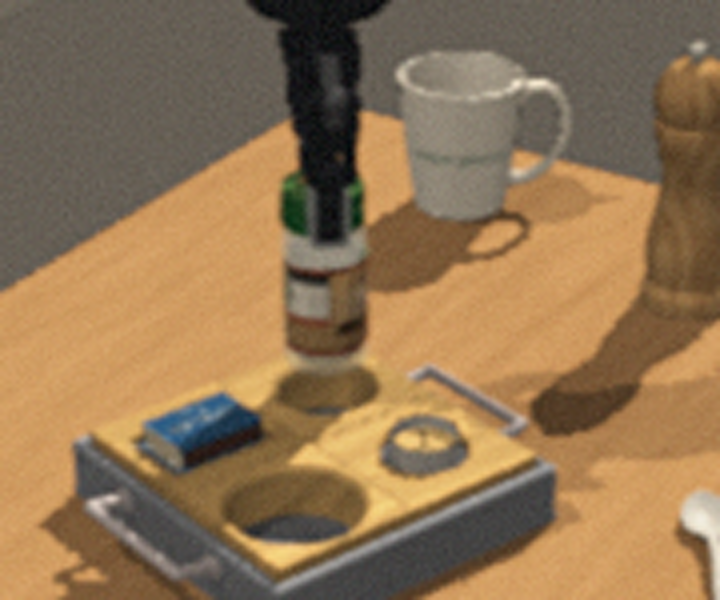

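The jar hangs upright over the medium well, its axis at crop (325,360) and the well at (327,390). I'll lower it.

Converted, -0.004 rad / 2 = -0.002.

Request:
move_arm([
  {"delta_pos": [0.001, 0, 0.012], "turn": [-0.002, 0.001, -0.001], "fingers": 0.55},
  {"delta_pos": [0.001, 0, 0.024], "turn": [-0.002, 0.001, -0.001], "fingers": 0.55},
  {"delta_pos": [0.001, 0, 0.036], "turn": [-0.002, 0.001, -0.001], "fingers": 0.55},
  {"delta_pos": [0.001, 0, 0.045], "turn": [-0.002, 0.001, -0.001], "fingers": 0.55},
  {"delta_pos": [0.001, 0, 0.048], "turn": [-0.002, 0.001, -0.001], "fingers": 0.55},
  {"delta_pos": [0.001, 0, 0.048], "turn": [-0.002, 0.001, -0.001], "fingers": 0.55},
])

```text
clock: 15.88
position: [0.5558, -0.0825, 0.1012]
ee_rot: [0.939, 0.343, 0.0, -0.0]
ft_force: [-0.1, -0.3, -0.6]
grip_width: 0.514
grasp_force: 36.1
```

Request:
move_arm([
  {"delta_pos": [0, 0, 0.0005], "turn": [0, 0, 0], "fingers": 0.3},
  {"delta_pos": [0, 0, 0], "turn": [0, 0, 0], "fingers": 0.25},
  {"delta_pos": [0, 0, 0], "turn": [0, 0, 0], "fingers": 0.25},
  {"delta_pos": [0, 0, -0.03], "turn": [0, 0, 0], "fingers": 0.25},
  {"delta_pos": [0, 0, -0.08], "turn": [0, 0, 0], "fingers": 0.25},
  {"delta_pos": [0, 0, -0.13], "turn": [0, 0, 0], "fingers": 0.2},
  {"delta_pos": [0, 0, -0.15], "turn": [0, 0, 0], "fingers": 0.2},
  {"delta_pos": [0, 0, -0.15], "turn": [0, 0, 0], "fingers": 0.2},
])

```text
clock: 16.88
position: [0.5565, -0.0827, 0.253]
ee_rot: [0.939, 0.343, 0.002, 0.001]
ft_force: [0.1, 0.7, -1.1]
grip_width: 0.797
grasp_force: 0.0
```

```bash
python3 - <<'E'
from h import *
from workcell import camera
rel(.468,-.351,.21,40)
c=camera("side"); S=cloud(c)
q=S[(np.hypot(S[...,0]-.556,S[...,1]+.0836)<.035)&(S[...,2]>.06)&(S[...,2]<.18)]
print(np.percentile(q[:,2],[50,90,98]).round(4)); t=q[q[:,2]>.11]; print(np.round(cv2.minEnclosingCircle(t[:,:2].astype(np.float32)),4) if 0 else cv2.minEnclosingCircle(t[:,:2].astype(np.float32)))
sl=(slice(110,260),slice(240,420)); cv2.imwrite("pics/s9.png",cv2.resize(c["color"][sl][:,:,::-1],None,fx=4,fy=4,interpolation=cv2.INTER_CUBIC))
E
```

```text
pos [ 0.5565 -0.0827  0.253 ] psi 40.09 q [ 0.42  0.21 -0.41  1.6   0.09  1.34 -0.87] t 16.875 f [ 0.1  0.7 -1.1]
delta [-0.2406  0.1482  0.0427] turn [ 0.0023 -0.0027  0.0016]
[0.0968 0.117  0.1184]
((0.5572819709777832, -0.0800480991601944), 0.027088763192296028)
```

View pics/s9.png

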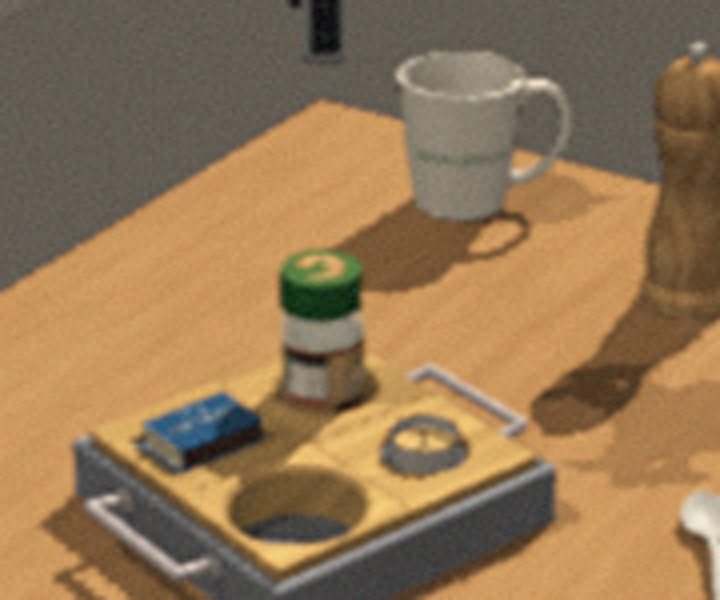

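The jar is seated, with its top at 0.117 m against 0.116 expected. Now the mill.

Converted, -0.003 rad / 2 = -0.0015.

Request:
move_arm([
  {"delta_pos": [-0.04, 0.025, 0], "turn": [0.001, -0.0015, 0], "fingers": 0.15},
  {"delta_pos": [-0.09, 0.055, 0], "turn": [0.001, -0.0015, 0], "fingers": 0.15},
  {"delta_pos": [-0.14, 0.086, 0], "turn": [0.001, -0.0015, 0], "fingers": 0.15},
  {"delta_pos": [-0.19, 0.117, 0], "turn": [0.001, -0.0015, 0], "fingers": 0.15},
  {"delta_pos": [-0.23, 0.142, 0], "turn": [0.001, -0.0015, 0], "fingers": 0.15},
  {"delta_pos": [-0.24, 0.148, 0.02], "turn": [0.001, -0.0015, 0], "fingers": 0.15},
  {"delta_pos": [-0.24, 0.148, 0.043], "turn": [0.001, -0.0015, 0], "fingers": 0.15},
  {"delta_pos": [-0.24, 0.148, 0.043], "turn": [0.001, -0.0015, 0], "fingers": 0.15},
  {"delta_pos": [-0.24, 0.148, 0.043], "turn": [0.001, -0.0015, 0], "fingers": 0.15},
])

```text
clock: 18.05
position: [0.4676, -0.3501, 0.2082]
ee_rot: [0.939, 0.343, -0.002, -0.001]
ft_force: [0.2, 0.6, 0.9]
grip_width: 0.854
grasp_force: 0.0
```

```bash
python3 - <<'E'
from h import *
rel(.4675,-.351,.135,40)
E
```

```text
pos [ 0.4676 -0.3501  0.2082] psi 40.12 q [ 0.75  0.28 -0.22  1.61  0.07  1.27 -0.36] t 18.05 f [0.2 0.6 0.9]
delta [-0.0004  0.0008  0.0732] turn [-0.0026  0.0023  0.0021]
```

Converted, -0.002 rad / 2 = -0.001.

Request:
move_arm([
  {"delta_pos": [0, 0.001, 0.03], "turn": [-0.001, 0.001, 0.001], "fingers": 0.15},
  {"delta_pos": [0, 0.001, 0.055], "turn": [-0.001, 0.001, 0.001], "fingers": 0.15},
  {"delta_pos": [0, 0.001, 0.073], "turn": [-0.001, 0.001, 0.001], "fingers": 0.15},
  {"delta_pos": [0, 0.001, 0.073], "turn": [-0.001, 0.001, 0.001], "fingers": 0.15},
  {"delta_pos": [0, 0.001, 0.073], "turn": [-0.001, 0.001, 0.001], "fingers": 0.5},
  {"delta_pos": [0, 0.001, 0.073], "turn": [-0.001, 0.001, 0.001], "fingers": 0.5},
  {"delta_pos": [0, 0.001, 0.073], "turn": [-0.001, 0.001, 0.001], "fingers": 0.5},
  {"delta_pos": [0, 0.001, 0.073], "turn": [-0.001, 0.001, 0.001], "fingers": 0.5},
  {"delta_pos": [0, 0.001, 0.06], "turn": [-0.001, 0.001, 0.001], "fingers": 0.5},
  {"delta_pos": [0, 0.001, 0.03], "turn": [-0.001, 0.001, 0.001], "fingers": 0.5},
  {"delta_pos": [0, 0.001, -0.005], "turn": [-0.001, 0.001, 0.001], "fingers": 0.5},
  {"delta_pos": [0, 0.001, -0.01], "turn": [-0.001, 0.001, 0.001], "fingers": 0.5},
], force=40)

```text
clock: 19.55
position: [0.4692, -0.3518, 0.2215]
ee_rot: [0.94, 0.342, 0.001, 0.002]
ft_force: [1.7, 0.5, -2.1]
grip_width: 0.543
grasp_force: 41.5
```

```bash
python3 - <<'E'
from h import *
rel(.502,.0238,.215,40)
E
```

```text
pos [ 0.4692 -0.3518  0.2215] psi 39.98 q [ 0.75  0.27 -0.22  1.59  0.06  1.29 -0.35] t 19.55 f [ 1.7  0.5 -2.1]
delta [ 0.2664 -0.2668  0.0056] turn [ 0.0045 -0.0009 -0.0003]
```

Converted, 0.004 rad / 2 = 0.002.

Request:
move_arm([
  {"delta_pos": [0.015, -0.015, -0.02], "turn": [0.002, 0, 0], "fingers": 0.5},
  {"delta_pos": [0.04, -0.04, -0.045], "turn": [0.002, 0, 0], "fingers": 0.5},
  {"delta_pos": [0.075, -0.075, -0.05], "turn": [0.002, 0, 0], "fingers": 0.5},
  {"delta_pos": [0.11, -0.11, -0.05], "turn": [0.002, 0, 0], "fingers": 0.5},
  {"delta_pos": [0.15, -0.15, -0.05], "turn": [0.002, 0, 0], "fingers": 0.5},
  {"delta_pos": [0.19, -0.19, -0.05], "turn": [0.002, 0, 0], "fingers": 0.5},
  {"delta_pos": [0.225, -0.225, -0.05], "turn": [0.002, 0, 0], "fingers": 0.5},
  {"delta_pos": [0.25, -0.25, -0.04], "turn": [0.002, 0, 0], "fingers": 0.5},
  {"delta_pos": [0.2665, -0.267, -0.02], "turn": [0.002, 0, 0], "fingers": 0.5},
  {"delta_pos": [0.2665, -0.267, 0.005], "turn": [0.002, 0, 0], "fingers": 0.5},
  {"delta_pos": [0.2665, -0.267, 0.02], "turn": [0.002, 0, 0], "fingers": 0.5},
  {"delta_pos": [0.2665, -0.267, 0.02], "turn": [0.002, 0, 0], "fingers": 0.5},
])

```text
clock: 21.05
position: [0.5001, 0.0242, 0.1971]
ee_rot: [0.94, 0.342, -0.002, -0.002]
ft_force: [0.2, -0.3, -1.7]
grip_width: 0.549
grasp_force: 41.6
```

```bash
python3 - <<'E'
from h import *
from workcell import camera
rel(.502,.0238,.1455,40)
c=camera("side"); sl=(slice(110,270),slice(220,420)); cv2.imwrite("pics/s10.png",cv2.resize(c["color"][sl][:,:,::-1],None,fx=3.5,fy=3.5,interpolation=cv2.INTER_CUBIC))
E
```

```text
pos [0.5001 0.0242 0.1971] psi 39.94 q [ 0.36  0.13 -0.53  1.82  0.07  1.22 -1.06] t 21.05 f [ 0.2 -0.3 -1.7]
delta [0.0014 0.0018 0.0516] turn [-0.0057  0.0021 -0.001 ]
```

View pics/s10.png

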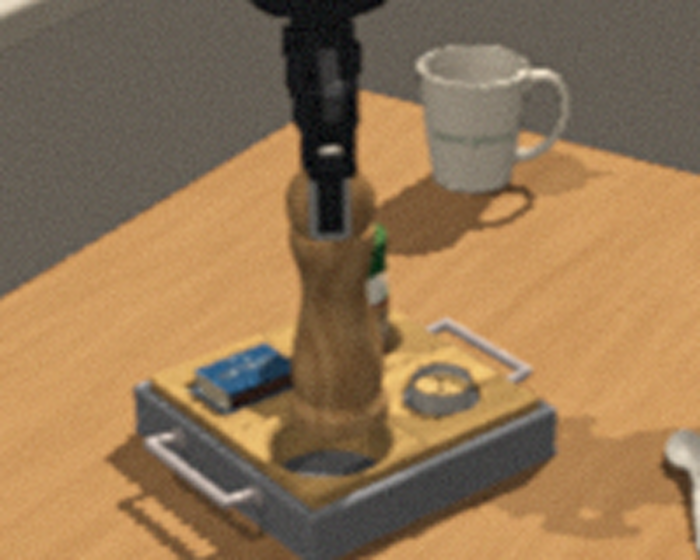

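The mill hangs nearly upright over the large well, its foot at crop (338,420) and the well at (333,450). I'll lower it.

Converted, -0.005 rad / 2 = -0.0025.

Request:
move_arm([
  {"delta_pos": [0.001, 0.002, 0.012], "turn": [-0.0025, 0.001, 0], "fingers": 0.5},
  {"delta_pos": [0.001, 0.002, 0.024], "turn": [-0.0025, 0.001, 0], "fingers": 0.5},
  {"delta_pos": [0.001, 0.002, 0.036], "turn": [-0.0025, 0.001, 0], "fingers": 0.5},
  {"delta_pos": [0.001, 0.002, 0.046], "turn": [-0.0025, 0.001, 0], "fingers": 0.5},
  {"delta_pos": [0.001, 0.002, 0.051], "turn": [-0.0025, 0.001, 0], "fingers": 0.5},
  {"delta_pos": [0.001, 0.002, 0.051], "turn": [-0.0025, 0.001, 0], "fingers": 0.5},
])

```text
clock: 21.85
position: [0.5029, 0.024, 0.1471]
ee_rot: [0.94, 0.342, 0.001, 0.0]
ft_force: [-0.4, 0.4, -1.0]
grip_width: 0.546
grasp_force: 41.6
```

Request:
move_arm([
  {"delta_pos": [0, 0, 0.001], "turn": [0, 0, 0], "fingers": 0.5},
  {"delta_pos": [0, 0, 0.001], "turn": [0, 0, 0], "fingers": 0.4},
  {"delta_pos": [0, 0, 0.001], "turn": [0, 0, 0], "fingers": 0.15},
  {"delta_pos": [0, 0, 0], "turn": [0, 0, 0], "fingers": 0.1},
  {"delta_pos": [0, 0, 0], "turn": [0, 0, 0], "fingers": 0.1},
  {"delta_pos": [0, 0, -0.03], "turn": [0, 0, 0], "fingers": 0.1},
  {"delta_pos": [0, 0, -0.08], "turn": [0, 0, 0], "fingers": 0.1},
  {"delta_pos": [0, 0, -0.13], "turn": [0, 0, 0], "fingers": 0.1},
  {"delta_pos": [-0.1, 0.1, -0.13], "turn": [0, 0, 0], "fingers": 0.1},
  {"delta_pos": [-0.2, 0.2, -0.13], "turn": [0, 0, 0], "fingers": 0.1},
  {"delta_pos": [-0.3, 0.3, -0.13], "turn": [0, 0, 0], "fingers": 0.1},
  {"delta_pos": [-0.3, 0.3, -0.13], "turn": [0, 0, 0], "fingers": 0.1},
])

```text
clock: 23.35
position: [0.4801, -0.2271, 0.2771]
ee_rot: [0.94, 0.342, 0.001, 0.0]
ft_force: [0.6, 0.1, -0.2]
grip_width: 0.901
grasp_force: 0.0
```

```bash
python3 - <<'E'
from h import *
from workcell import camera
for n in ("top","side"):
    c=camera(n); S=cloud(c)
    for nm,x,y,r,a,b in (("mill",.502,.024,.04,.135,.175),("brown",.556,-.084,.035,.107,.13),("tea",.475,-.057,.03,.044,.06),("match",.583,-.003,.04,.046,.06),("white",.5645,.2815,.035,.097,.115),("spent",.484,.342,.03,.007,.022)):
        q=S[(np.hypot(S[...,0]-x,S[...,1]-y)<r)&(S[...,2]>a)&(S[...,2]<b)]
        if len(q)>5: print(n,nm,len(q),np.round(cv2.minEnclosingCircle(q[:,:2].astype(np.float32))[0],4),"z",np.percentile(q[:,2],[50,95]).round(4))
    if n=="top": i1=cv2.resize(c["color"][140:300,260:430,::-1],(425,400))
    else: i2=cv2.resize(c["color"][110:270,240:390,::-1],(375,400))
cv2.imwrite("pics/fin.png",np.hstack([i1,i2]))
E
```

```text
top mill 507 [0.5013 0.022 ] z [0.1623 0.1686]
top brown 404 [ 0.5547 -0.0817] z [0.1147 0.1171]
top tea 50 [ 0.4727 -0.0565] z [0.0455 0.0514]
top match 416 [ 0.5792 -0.003 ] z [0.0501 0.0534]
top white 404 [0.5641 0.2812] z [0.1045 0.1077]
top spent 61 [0.4823 0.3411] z [0.0115 0.016 ]
side mill 480 [0.5037 0.0266] z [0.1563 0.1699]
side brown 127 [ 0.5581 -0.0829] z [0.1165 0.1185]
side tea 147 [ 0.4779 -0.0554] z [0.0468 0.052 ]
side match 285 [0.5831 0.0006] z [0.0518 0.0545]
side white 411 [0.5666 0.2823] z [0.1059 0.1082]
side spent 198 [0.4855 0.342 ] z [0.0122 0.0162]
```

View pics/fin.png

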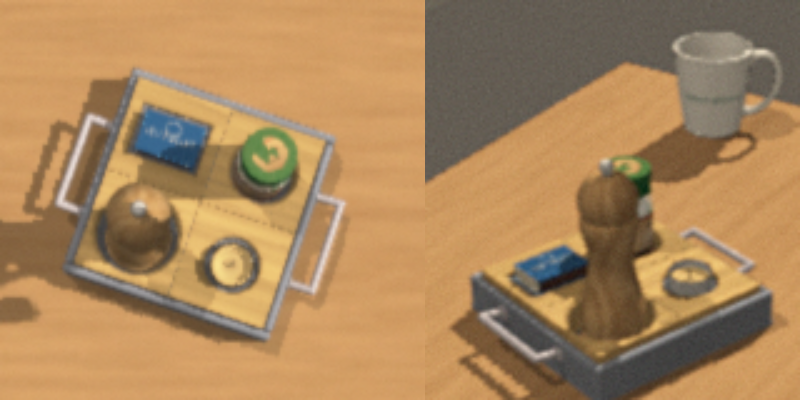

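All four items are seated and upright near their centres. The white jar and the spent light haven't moved, and the gripper is clear. I'll hand in.

```bash
python3 -c "
from workcell import hand_in; print(hand_in())"
```

```text
the job is handed in; nothing more can be done
None
```

I packed the mill, brown-labelled jar, fresh tea light and matchbox into their inserts and let go of them, left the other jar and burnt-out tea light where they stood, and handed the job in at about 23 s; no verdict came back, but the last camera check showed everything seated within tolerance.

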